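# Set out the size samples of king oyster mushrooms

## Robot

A 6-joint arm with a two-finger parallel gripper is mounted at the origin on the work surface. World frame = base frame: x ahead of the robot, y to its left, z up, the work surface at z = 0. Lengths are in m, angles in degrees, forces in N, time in s.
With the tool pointing down it reaches from about 0.35 to 0.975 m from the base axis. Payload 4.9 kg.
Tool frame: the origin (TCP) lies midway between the tips of the shut fingers; the grasp point (between the pads) lies 19 mm behind it (manip.grasp_offset is the distance from the TCP to the grasp point, in m); z points along the fingers, y is the line along which they close (so a half turn about z gives the same grasp; the last joint's range is limited). The gripper opens to 85 mm and grips with 20 to 120 N. Pads are 22 mm wide; open, the fingers measure 114 mm over their backs; the gripper's body (76 mm by 85 mm) begins 54 mm behind the grasp point. The pads swing forward as they close: fully open they stand 13 mm farther back than shut.
Start: joints at [-72.25, 3.019, 92.412, -0, 84.569, -6.818], TCP at [0.26, -0.568, 0.231] pointing down, gripper open.
Joint ranges: [-172.51, 172.51], [-57.92, 126.97], [3.15, 148.05], [-58.71, 238.71], [5.1, 150.11], [-179.66, 179.66]. Speed limits (degrees/s): [147.25, 147.25, 180, 180, 180, 180].

## Interface

Orientations are given as [roll, pitch, yaw] about the fixed x, y, z axes, in that order (R = Rz(yaw) Ry(pitch) Rx(roll)).
In Python, from bench import manip, eyes gives the robot as it stands.
- The arm moves only by the shell command python3 -m pendant 'ROWS' [OPENING] [FORCE]. ROWS is JSON, a list of rows, each an object with "dp": the shift along the world's x, y, z normalised to -1 to 1, where 1 is 40 mm, a list of three; "delta_rot": the turn, a rotation vector about the world's x, y, z normalised to -1 to 1, where 1 is 0.08 rad, a list of three. In form: [{"dp": [dx, dy, dz], "delta_rot": [ax, ay, az]}, ...]. A call has exactly 10 rows; each row shifts and turns the commanded pose from where the row before left it; what a row does not reach is not made up. A row lasts 1/10 s, in which the tool goes at most 50 mm and 8.59 degrees, less where a joint would pass 70% of its speed; a pose out of reach is approached as far as the arm can. A call with a number of a shift or a turn outside -1 to 1 is refused whole. A call with a gripper value outside its range is refused whole. OPENING is the opening, from -1 (shut) to 1 (fully open), set as the call begins (- or left out, the last holds). The fingers move at their own pace and stop on an object; FORCE is the grip in N (left out, the last holds). Time passes only in rows, so rows that do not move let the fingers close, or fill a call up. It gives the time, the measured TCP pose, the force, the opening and the grip force at its end, in the units of the state.
- manip.get_obs(): the state, without advancing time (a new reading comes with each control period).
- eyes.capture(name): name is "scene" or "side" or "wrist"; returns a dict with "frame" (400x640x3 uint8, red, green, blue), "K" (3x3 intrinsics, pixels), "R" (3x3) and "t" (3): a world point X has camera coordinates R X + t. Camera axes: x right, y down, z forward; pixel columns grow to the right and rows downward; lengths in m; the calibration is good to about 2 mm. The wrist camera is an equidistant fisheye: a pixel r from the principal point sees the ray r / f radians off the axis. A picture is of the moment at which its call begins. There is no depth.
- manip.job_done(): hands the job in; it is judged then, once.
Trained networks look in a picture, given as the dict that the camera call returned (one of the last four; its "shot" number tells which), for a name from the list of things; names that differ only in an ending like _2 or _b are one class to them, and where a whole thing is asked for, a point or a joint stands for the part that bears it (a point fixed in the world has none). Each returns a list of dicts, best first, with "confidence" (0 to 1); they miss things now and then, are a little off and sometimes report something else, mostly with a low value. They report only what shows in the picture. A call takes as long as a camera call. They do not tell look-alikes from the thing itself.
- eyes.recognise(picture, target): "at" ([row, column] in pixels, amid what is visible of it).
- eyes.silhouettes(picture, target): "region" (400x640 bool, what is visible of it) and "at" ([row, column] in pixels, amid what is visible of it).
The state is a dict: "time_s": time; "joint_positions": joint angles; "dq": joint speeds; "tau": joint torques, N m; "eef_pos": TCP position; "tool_rot": TCP orientation; "contact_force": force on the tool from outside, world axes, zero at the start; "ft_torque": the same for the moment, N m; "opening": finger opening in m; "grasp_force": force on a finger pad.
Only numpy, scipy, OpenCV 4.12 (cv2) and the standard library are available. Lean on these libraries where they do the work, as an engineer would, in place of code of your own. Each camera call takes 0.05 s, during which the arm holds its last target. There are 200 camera calls.

## Task

Set out the four size samples for the buyers: move each king oyster mushroom from the low carton tray to the sample board and lay it in the pulp boat of its own size, the shortest in the shortest boat and so on up to the longest, lying level and full length down in the trough. Mushrooms bruise, so set each one down gently instead of letting it drop, and leave the brush and the tape roll where they are.

Things in the scene. Friction and masses are not known exactly. Their poses are not given: they have to be found in the camera images.
- king_s: The shortest of four loose king oyster mushrooms (cream stem, tan cap): 68 mm long, 25 mm thick. Origin on its axis at half length, x from foot to cap; stem straight from x = -20 to 11 mm. Starts level, cap away from the robot, origin 28 mm above the bench, in a V lane (32 mm wide, 22 high) of a 344 x 150 mm carton tray, floor 4 mm, walls 26 mm high. Lanes 74 mm apart.
- boat_s: Shortest of 4 fixed pulp boats, in a row 74 mm apart on a pine board. For king_s: inside 84 mm long, end walls and corner lips (16 mm long, 39 mm apart across) 24 mm high; sides between lips cut away for fingers. V trough inside 23 mm wide, edges 20 mm high. Origin: underside centre, 14 mm above the bench; x along the boat, away from the robot. Seated mushroom's axis is 28 mm above it.
- king_m: The second shortest of four loose king oyster mushrooms (cream stem, tan cap): 88 mm long, 31 mm thick. Origin on its axis at half length, x from foot to cap; stem straight from x = -26 to 14 mm. Starts level, cap away from the robot, origin 32 mm above the bench, in a V lane (32 mm wide, 22 high) of a 344 x 150 mm carton tray, floor 4 mm, walls 26 mm high. Lanes 74 mm apart.
- boat_m: Second shortest of 4 fixed pulp boats, in a row 74 mm apart on a pine board. For king_m: inside 104 mm long, end walls and corner lips (16 mm long, 45 mm apart across) 26 mm high; sides between lips cut away for fingers. V trough inside 28 mm wide, edges 21 mm high. Origin: underside centre, 14 mm above the bench; x along the boat, away from the robot. Seated mushroom's axis is 32 mm above it.
- king_l: The second longest of four loose king oyster mushrooms (cream stem, tan cap): 108 mm long, 37 mm thick. Origin on its axis at half length, x from foot to cap; stem straight from x = -32 to 17 mm. Starts level, cap away from the robot, origin 35 mm above the bench, in a V lane (32 mm wide, 22 high) of a 344 x 150 mm carton tray, floor 4 mm, walls 26 mm high. Lanes 74 mm apart.
- boat_l: Second longest of 4 fixed pulp boats, in a row 74 mm apart on a pine board. For king_l: inside 124 mm long, end walls and corner lips (16 mm long, 51 mm apart across) 29 mm high; sides between lips cut away for fingers. V trough inside 33 mm wide, edges 22 mm high. Origin: underside centre, 14 mm above the bench; x along the boat, away from the robot. Seated mushroom's axis is 35 mm above it.
- king_xl: The longest of four loose king oyster mushrooms (cream stem, tan cap): 128 mm long, 43 mm thick. Origin on its axis at half length, x from foot to cap; stem straight from x = -38 to 20 mm. Starts level, cap away from the robot, origin 39 mm above the bench, in a V lane (32 mm wide, 22 high) of a 344 x 150 mm carton tray, floor 4 mm, walls 26 mm high. Lanes 74 mm apart.
- boat_xl: Longest of 4 fixed pulp boats, in a row 74 mm apart on a pine board. For king_xl: inside 144 mm long, end walls and corner lips (16 mm long, 57 mm apart across) 31 mm high; sides between lips cut away for fingers. V trough inside 38 mm wide, edges 24 mm high. Origin: underside centre, 14 mm above the bench; x along the boat, away from the robot. Seated mushroom's axis is 39 mm above it.
- brush: Bystander: a loose cleaning brush, about 170 mm long, lying flat on the bench to one side of the work, 0.36 to 0.43 m from the robot's centre line. Origin under its middle. To be left alone.
- tape_roll: Bystander: a loose roll of brown packing tape, 96 mm across, 48 mm high, lying flat on the bench on the other side. Origin at the centre of its underside. To be left alone.
Mind the look-alikes: they are no part of the job. Leave any orange or purple look-alike of the king_l alone.

How it is judged (in metres and radians):
At the end, for the whole second after the job is handed in: Each mushroom lies in the boat of its own size: centre within 12 mm of the boat's centre seen from above, its axis within 0.15 rad of the boat's, its axis at the seated height to 5 mm, and at rest (horizontal distance between king_s and boat_s below 0.012 m and angle between the x axis of king_s and the x axis of boat_s, either way round below 0.15 rad and z of king_s in the frame of boat_s between 0.0234 and 0.0334 m and linear speed of each of king_s, king_m, king_l, king_xl below 0.02 m/s and horizontal distance between king_m and boat_m below 0.012 m and angle between the x axis of king_m and the x axis of boat_m, either way round below 0.15 rad and z of king_m in the frame of boat_m between 0.0269 and 0.0369 m and horizontal distance between king_l and boat_l below 0.012 m and angle between the x axis of king_l and the x axis of boat_l, either way round below 0.15 rad and z of king_l in the frame of boat_l between 0.0304 and 0.0404 m and horizontal distance between king_xl and boat_xl below 0.012 m and angle between the x axis of king_xl and the x axis of boat_xl, either way round below 0.15 rad and z of king_xl in the frame of boat_xl between 0.0338 and 0.0438 m); the robot touches nothing.
It fails at once if a mushroom is dropped or thrown (moves faster than 0.75 m/s outside the fingers, as after a fall of about 3 cm) ((contact force between king_s and the fingers below 0.2 N and linear speed of king_s above 0.75 m/s) or (contact force between king_m and the fingers below 0.2 N and linear speed of king_m above 0.75 m/s) or (contact force between king_l and the fingers below 0.2 N and linear speed of king_l above 0.75 m/s) or (contact force between king_xl and the fingers below 0.2 N and linear speed of king_xl above 0.75 m/s)).
It fails at once if the brush or the tape roll is moved more than 20 mm (distance of any of brush, tape_roll from where it was at the start of the episode above 0.02 m).
It also fails if it takes over 96 s, if anything falls off the work surface, if the arm or the gripper's body presses on something with over 40 N, if the wrist force passes 120 N, or if a joint passes its speed limit or range.

## Working session

There is one attempt and no reset: what is moved stays moved. The work goes in short steps, Python scripts to look and compute and a shell command to move; the robot and the scene stay as the last step left them, time stands still between calls to the robot, and variables do not carry over. Pictures are saved under pics/ and viewed, at most 14 in all, crops included, and the job is handed in when it is done.

```bash
mkdir -p pics
cat > h.py <<'E'
import numpy as np, cv2
from bench import manip, eyes
def ray(c,px):  # px (row,col)
    K,R,t=map(np.array,(c["K"],c["R"],c["t"]))
    d=R.T@np.linalg.inv(K)@np.array([px[1],px[0],1.]); return -R.T@t,d
def onz(c,px,z):
    o,d=ray(c,px); return o+d*(z-o[2])/d[2]
E
python3 - <<'E'
from h import *
print(manip.get_obs())
Z={'king_s':.028,'king_m':.032,'king_l':.035,'king_xl':.039,'boat_s':.03,'boat_m':.03,'boat_l':.03,'boat_xl':.03,'brush':.01,'tape_roll':.03}
for n in ("scene","side"):
    c=eyes.capture(n); cv2.imwrite(f"pics/{n}0.png",c["frame"][:,:,::-1])
    print(n,-np.array(c["R"]).T@np.array(c["t"]))
    for k,z in Z.items():
        print(k,[(np.round(r["at"],0).tolist(),round(r["confidence"],2),onz(c,r["at"],z).round(3).tolist()) for r in eyes.silhouettes(c,k)][:5])
E
```

```text
{'time_s': 0.0, 'joint_positions': array([-7.22514764e+01,  3.05834469e+00,  9.24937869e+01,  1.97378462e-03,
        8.45690119e+01, -6.81940528e+00]), 'dq': array([ 0.0273456 ,  0.03181593, -0.02033072,  0.0701087 , -0.07867946,
        0.12090593]), 'tau': array([ 8.39966342e-04, -3.93686163e+01, -3.70172381e+01,  8.15134081e-05,
        7.07957981e-03, -1.96600087e-05]), 'eef_pos': array([ 0.25965932, -0.56780946,  0.23003361]), 'tool_rot': array([-1.79879947e+02, -1.63352241e-02,  2.45677228e+01]), 'contact_force': array([-0.5153528 , -0.01105047,  0.77398175]), 'ft_torque': array([-0.06091428,  0.006717  , -0.04069341]), 'grasp_force': 0.0, 'opening': 0.08528675066822358}
scene [1.48138549 0.42668724 0.95827405]
king_s [([221.0, 201.0], 0.95, [0.81, -0.241, 0.028]), ([215.0, 300.0], 0.8, [0.667, -0.026, 0.028]), ([227.0, 327.0], 0.7, [0.672, 0.056, 0.028]), ([272.0, 276.0], 0.68, [0.859, 0.015, 0.028]), ([183.0, 228.0], 0.56, [0.655, -0.268, 0.028])]
king_m [([221.0, 201.0], 0.95, [0.813, -0.238, 0.032]), ([215.0, 300.0], 0.8, [0.67, -0.024, 0.032]), ([227.0, 327.0], 0.7, [0.67
[... 1855 characters left out ...]

boat_s [([287.0, 281.0], 0.9, [0.446, -0.149, 0.03]), ([237.0, 250.0], 0.73, [0.446, -0.006, 0.03]), ([217.0, 234.0], 0.65, [0.441, 0.065, 0.03])]
boat_m [([287.0, 281.0], 0.9, [0.446, -0.149, 0.03]), ([237.0, 250.0], 0.73, [0.446, -0.006, 0.03]), ([217.0, 234.0], 0.65, [0.441, 0.065, 0.03])]
boat_l [([287.0, 281.0], 0.9, [0.446, -0.149, 0.03]), ([237.0, 250.0], 0.73, [0.446, -0.006, 0.03]), ([217.0, 234.0], 0.65, [0.441, 0.065, 0.03])]
boat_xl [([258.0, 266.0], 0.63, [0.451, -0.073, 0.03])]
brush [([355.0, 409.0], 0.96, [0.586, -0.395, 0.01])]
tape_roll [([134.0, 193.0], 0.61, [0.467, 0.385, 0.03]), ([158.0, 305.0], 0.45, [0.682, 0.14, 0.03]), ([356.0, 407.0], 0.34, [0.574, -0.395, 0.03])]
```

View pics/scene0.png

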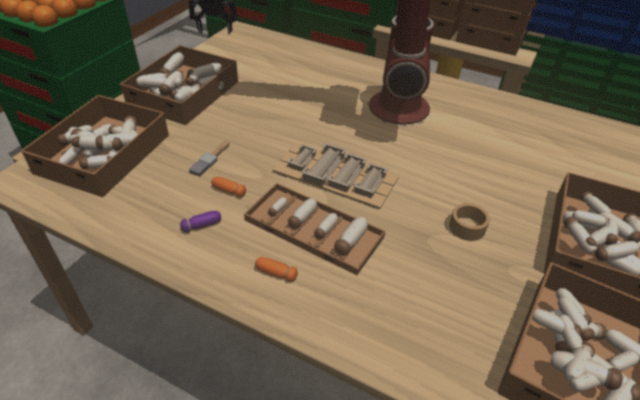

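View pics/side0.png

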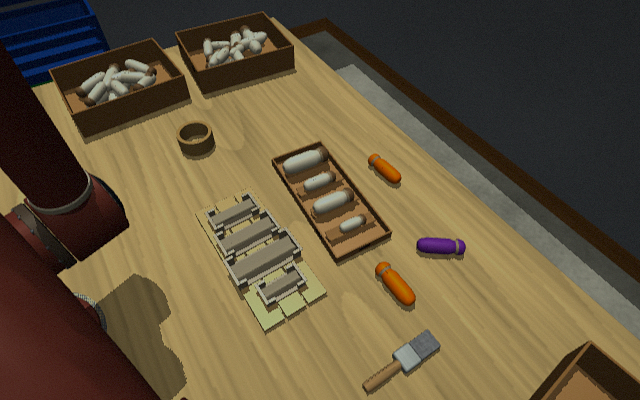

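```bash
python3 -m pendant '[{"dp":[0.3,0.7,0.25],"delta_rot":[0,0,-0.27]},{"dp":[0.3,0.7,0.25],"delta_rot":[0,0,-0.27]},{"dp":[0.3,0.7,0.25],"delta_rot":[0,0,-0.27]},{"dp":[0.3,0.7,0.25],"delta_rot":[0,0,-0.27]},{"dp":[0.3,0.7,0.25],"delta_rot":[0,0,-0.27]},{"dp":[0.3,0.7,0.25],"delta_rot":[0,0,-0.27]},{"dp":[0.3,0.7,0.25],"delta_rot":[0,0,-0.27]},{"dp":[0.3,0.7,0.25],"delta_rot":[0,0,-0.27]},{"dp":[0.3,0.7,0.25],"delta_rot":[0,0,-0.27]},{"dp":[0.3,0.7,0.25],"delta_rot":[0,0,-0.27]}]' 1 40
python3 -m pendant '[{"dp":[0.3,0.7,0.2],"delta_rot":[0,0,-0.27]},{"dp":[0.3,0.7,0.2],"delta_rot":[0,0,-0.27]},{"dp":[0.3,0.7,0.2],"delta_rot":[0,0,-0.27]},{"dp":[0.3,0.7,0.2],"delta_rot":[0,0,-0.27]},{"dp":[0.3,0.7,0.2],"delta_rot":[0,0,-0.27]},{"dp":[0.3,0.7,0.2],"delta_rot":[0,0,-0.27]},{"dp":[0.3,0.7,0.2],"delta_rot":[0,0,-0.27]},{"dp":[0.3,0.7,0.2],"delta_rot":[0,0,-0.27]},{"dp":[0.3,0.6,0.2],"delta_rot":[0,0,-0.2]},{"dp":[0,0,0],"delta_rot":[0,0,0]}]'
python3 - <<'E'
from h import *
c=eyes.capture("wrist"); cv2.imwrite("pics/w1.png",c["frame"][:,:,::-1])
print(c["K"],np.array(c["R"]).round(3),-np.array(c["R"]).T@np.array(c["t"]))
for k in ("king_s","king_xl","boat_s","boat_xl"):
    print(k,[(np.round(r["at"],0).tolist(),round(r["confidence"],2),int(r["region"].sum())) for r in eyes.silhouettes(c,k)])
E
```

```text
time_s: 2.1
eef_pos: [0.3801, -0.2872, 0.3319]
tool_rot: [180.0, -0.0, 12.1]
contact_force: [0.2, 0.1, -0.4]
opening: 0.0856
grasp_force: 0.0
time_s: 3.1
eef_pos: [0.4888, -0.0382, 0.4046]
tool_rot: [-180.0, -0.1, 1.6]
contact_force: [-0.3, 0.3, -0.2]
opening: 0.0858
grasp_force: 0.0
[[309.70691629   0.         316.97755537]
 [  0.         309.70691629 198.09104743]
 [  0.           0.           1.        ]] [[ 0.028 -1.    -0.   ]
 [-0.958 -0.027  0.286]
 [-0.286 -0.008 -0.958]] [ 0.5611187  -0.03640308  0.54712846]
king_s [([66.0, 447.0], 0.87, 1044), ([48.0, 357.0], 0.64, 546), ([51.0, 311.0], 0.62, 1336), ([45.0, 267.0], 0.58, 820), ([4.0, 425.0], 0.52, 206)]
king_xl [([43.0, 222.0], 0.65, 1600)]
boat_s [([175.0, 292.0], 0.9, 2731), ([178.0, 249.0], 0.89, 2007), ([177.0, 376.0], 0.57, 1528)]
boat_xl [([176.0, 332.0], 0.83, 3550)]
```

View pics/w1.png

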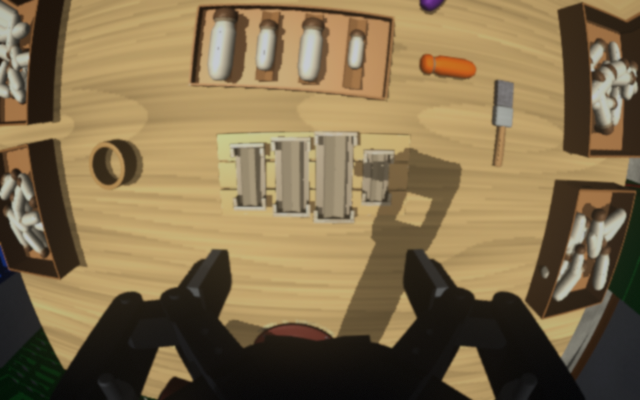

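```bash
cat > fit.py <<'E'
from h import *
from scipy.optimize import least_squares
D={'s':(.068,.025,.028,.084,.039,.024),'m':(.088,.031,.032,.104,.045,.026),'l':(.108,.037,.035,.124,.051,.029),'xl':(.128,.043,.039,.144,.057,.031)}
A=np.linspace(0,2*np.pi,24,endpoint=False); U=np.c_[np.cos(A),np.sin(A)]
def proj(c,P):
    K,R,t=map(np.array,(c["K"],c["R"],c["t"])); X=P@R.T+t
    if c["n"]=="wrist":
        r=np.hypot(X[:,0],X[:,1]); th=np.arctan2(r,X[:,2]); q=X[:,:2]*(th/r)[:,None]
    else: q=X[:,:2]/X[:,2:]
    return q*K[0][0]+[K[0][2],K[1][2]]
def invpix(c,px,z):
    s=least_squares(lambda p:proj(c,np.array([[p[0],p[1],z]]))[0]-[px[1],px[0]],[.55,0]); return s.x
def model(kind,k):
    L,d,z,bl,bw,bh=D[k]
    if kind=='boat':
        w=.003; return np.array([[x,y,zz] for x in(-bl/2-w,bl/2+w) for y in(-bw/2-w,bw/2+w) for zz in(.016,.014+bh)])
    P=[]
    for a in np.linspace(0,2*np.pi,16):
        for x in np.linspace(-L/2,L/2,31):
            e=max(0,abs(x)-(L/2-d*.35)); r=d/2*np.sqrt(max(0,1-(e/(d*.35))**2)); P.append([x,r*np.cos(a),z+r*np.sin(a)])
    return np.array(P)
def fit(kind,k,obs,p0):  # obs: list of (cam,region)
    M=model(kind,k); S=[]
    for c,g in obs:
        ys,xs=np.nonzero(g); S.append((np.c_[xs,ys]@U.T).max(0))
    def res(p):
        cs,sn=np.cos(p[2]),np.sin(p[2]); W=M.copy(); W[:,0]=p[0]+cs*M[:,0]-sn*M[:,1]; W[:,1]=p[1]+sn*M[:,0]+cs*M[:,1]
        return np.concatenate([(proj(c,W)@U.T).max(0)-s for (c,_),s in zip(obs,S)])
    s=least_squares(res,[*p0,0.],loss='soft_l1',x_scale=[.01,.01,.1]); return s.x,np.sqrt(np.mean(res(s.x)**2))
def run(names,guess):
    cs=[]
    for n in names:
        c=eyes.capture(n); c["n"]=n; cs.append(c)
    for kind in('king','boat'):
        det=[eyes.silhouettes(c,kind+"_s")+eyes.silhouettes(c,kind+"_xl") for c in cs]
        for k in D:
            if (kind,k) not in guess: continue
            obs=[]
            for c,ds in zip(cs,det):
                b=[(np.hypot(*(invpix(c,r["at"],.033)-guess[kind,k])),i) for i,r in enumerate(ds)]
                if b and min(b)[0]<.03: obs.append((c,ds[min(b)[1]]["region"]))
            for o in [obs]+[[o] for o in obs]:
                if not o: print(kind,k,'none');continue
                p,e=fit(kind,k,o,guess[kind,k]); print(kind,k,[c["n"] for c,_ in o],(p[:2]*1000).round(1),'deg',np.degrees(p[2]).round(1),'rms',e.round(2))
G={('king','s'):(.668,-.093),('king','l'):(.672,-.02),('king','m'):(.668,.056),('king','xl'):(.68,.13),('boat','s'):(.45,-.147),('boat','xl'):(.451,-.07),('boat','l'):(.45,0.),('boat','m'):(.445,.072)}
E
python3 -c "
from fit import *
run(['scene','side','wrist'],G)"
```

```text
king s ['scene', 'side', 'wrist'] [666.9 -96.5] deg -4.1 rms 0.59
king s ['scene'] [668.1 -95.7] deg -5.5 rms 0.35
king s ['side'] [667.3 -94.9] deg -3.3 rms 0.49
king s ['wrist'] [666.5 -97.1] deg -4.0 rms 0.57
king m ['scene', 'side', 'wrist'] [670.2  51.3] deg -3.3 rms 0.81
king m ['scene'] [671.9  52.5] deg -4.0 rms 0.56
king m ['side'] [671.9  52.2] deg -2.5 rms 0.87
king m ['wrist'] [669.3  50.8] deg -3.4 rms 0.55
king l ['scene', 'side', 'wrist'] [662.4 -22.2] deg -3.1 rms 1.07
king l ['scene'] [662.9 -21.9] deg 0.3 rms 1.27
king l ['side'] [664.6 -20.3] deg -2.7 rms 0.81
king l ['wrist'] [661.6 -22.5] deg -3.7 rms 0.68
king xl ['scene', 'side', 'wrist'] [674.7 125.6] deg -3.9 rms 0.8
king xl ['scene'] [676.9 126.6] deg -4.4 rms 0.57
king xl ['side'] [675.6 127. ] deg -3.9 rms 0.55
king xl ['wrist'] [673.6 124.7] deg -3.7 rms 0.81
boat s ['scene', 'side', 'wrist'] [ 447.8 -142.6] deg -0.8 rms 1.13
boat s ['scene'] [ 450.1 -141.6] deg -0.2 rms 0.52
boat s ['side'] [ 448.7 -140.7] deg 2.4 rms 0.57
boat s ['wrist'] [ 446.2 -144. ] deg -1.0 rms 1.38
boat m ['scene', 'side', 'wrist'] [443.   80.2] deg 1.4 rms 1.0
boat m ['scene'] [444.2  81.3] deg -1.1 rms 0.63
boat m ['side'] [445.6  83.3] deg 2.7 rms 0.72
boat m ['wrist'] [441.9  79. ] deg 1.9 rms 0.59
boat l ['scene', 'side'] [447.1   7.9] deg 1.5 rms 1.0
boat l ['scene'] [446.1   5.5] deg 2.0 rms 0.51
boat l ['side'] [447.5  10.1] deg 0.9 rms 0.96
boat xl ['scene', 'side', 'wrist'] [447.3 -67.7] deg 0.2 rms 1.21
boat xl ['scene'] [446.6 -68. ] deg 0.4 rms 0.42
boat xl ['side'] [448.4 -66.6] deg 0.7 rms 0.51
boat xl ['wrist'] [445.8 -69.3] deg -0.5 rms 1.74
```

```bash
python3 -m pendant '[{"dp":[0.44,-0.14,-0.8],"delta_rot":[0,0,-0.11]},{"dp":[0.44,-0.14,-0.8],"delta_rot":[0,0,-0.11]},{"dp":[0.44,-0.14,-0.8],"delta_rot":[0,0,-0.11]},{"dp":[0.44,-0.14,-0.8],"delta_rot":[0,0,-0.11]},{"dp":[0.44,-0.14,-0.8],"delta_rot":[0,0,-0.11]},{"dp":[0.44,-0.14,-0.8],"delta_rot":[0,0,-0.11]},{"dp":[0.44,-0.14,-0.8],"delta_rot":[0,0,-0.11]},{"dp":[0.44,-0.14,-0.8],"delta_rot":[0,0,-0.11]},{"dp":[0.44,-0.14,-0.8],"delta_rot":[0,0,-0.11]},{"dp":[0.41,-0.14,-0.38],"delta_rot":[0,0,-0.1]}]' 0.13 30
python3 -m pendant '[{"dp":[0,0,-0.24],"delta_rot":[0,0,0]},{"dp":[0,0,-0.24],"delta_rot":[0,0,0]},{"dp":[0,0,-0.24],"delta_rot":[0,0,0]},{"dp":[0,0,-0.24],"delta_rot":[0,0,0]},{"dp":[0,0,-0.24],"delta_rot":[0,0,0]},{"dp":[0,0,-0.24],"delta_rot":[0,0,0]},{"dp":[0,0,-0.24],"delta_rot":[0,0,0]},{"dp":[0,0,-0.24],"delta_rot":[0,0,0]},{"dp":[0,0,0],"delta_rot":[0,0,0]},{"dp":[0,0,0],"delta_rot":[0,0,0]}]'
python3 - <<'E'
from h import *
c=eyes.capture("side"); cv2.imwrite("pics/s2.png",cv2.resize(c["frame"][130:300,250:480,::-1],None,fx=3,fy=3,interpolation=2))
print(manip.get_obs()["eef_pos"])
E
```

```text
time_s: 5.1
eef_pos: [0.6613, -0.096, 0.0956]
tool_rot: [-179.9, 0.3, -3.6]
contact_force: [0.2, 0.0, -0.3]
opening: 0.0483
grasp_force: 0.0
time_s: 6.1
eef_pos: [0.6625, -0.0963, 0.0229]
tool_rot: [-180.0, 0.0, -3.6]
contact_force: [-0.3, 0.9, 0.2]
opening: 0.0485
grasp_force: 0.0
[ 0.66290436 -0.09648595  0.02349409]
```

View pics/s2.png

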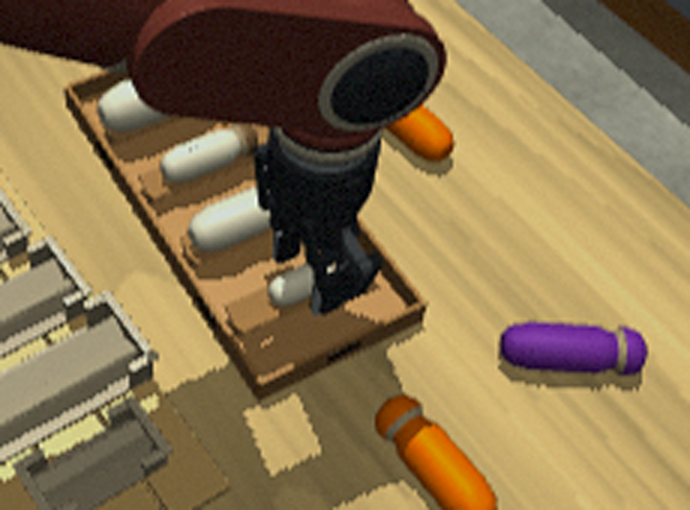

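The fingers straddle king_s, with its foot showing at about (290, 290) in the crop. I'll close and lift.

```bash
python3 -m pendant '[{"dp":[0,0,0],"delta_rot":[0,0,0]},{"dp":[0,0,0],"delta_rot":[0,0,0]},{"dp":[0,0,0],"delta_rot":[0,0,0]},{"dp":[0,0,0],"delta_rot":[0,0,0]},{"dp":[0,0,0],"delta_rot":[0,0,0]},{"dp":[0,0,0],"delta_rot":[0,0,0]},{"dp":[0,0,0],"delta_rot":[0,0,0]},{"dp":[0,0,0],"delta_rot":[0,0,0]},{"dp":[0,0,0],"delta_rot":[0,0,0]},{"dp":[0,0,0],"delta_rot":[0,0,0]}]' -1 30
```

```text
time_s: 7.15
eef_pos: [0.6633, -0.0967, 0.0242]
tool_rot: [180.0, -0.1, -3.6]
contact_force: [-0.6, -2.0, 4.8]
opening: 0.0235
grasp_force: 30.0
```

```bash
python3 -m pendant '[{"dp":[0,0,0.1],"delta_rot":[0,0,0]},{"dp":[0,0,0.2],"delta_rot":[0,0,0]},{"dp":[0,0,0.2],"delta_rot":[0,0,0]},{"dp":[0,0,0.3],"delta_rot":[0,0,0]},{"dp":[0,0,0.3],"delta_rot":[0,0,0]},{"dp":[0,0,0.3],"delta_rot":[0,0,0]},{"dp":[0,0,0.3],"delta_rot":[0,0,0]},{"dp":[0,0,0.2],"delta_rot":[0,0,0]},{"dp":[0,0,0.1],"delta_rot":[0,0,0]},{"dp":[0,0,0],"delta_rot":[0,0,0]}]'
python3 - <<'E'
from h import *
c=eyes.capture("side"); a=cv2.resize(c["frame"][130:280,280:430,::-1],None,fx=3,fy=3,interpolation=2)
c=eyes.capture("scene"); b=cv2.resize(c["frame"][130:280,200:350,::-1],None,fx=3,fy=3,interpolation=2)
cv2.imwrite("pics/l2.png",np.hstack([a[:,:400],b[:,:400]]))
E
```

```text
time_s: 8.15
eef_pos: [0.6631, -0.0965, 0.1042]
tool_rot: [180.0, -0.1, -3.6]
contact_force: [-0.1, 0.4, -1.0]
opening: 0.0235
grasp_force: 29.5
```

View pics/l2.png

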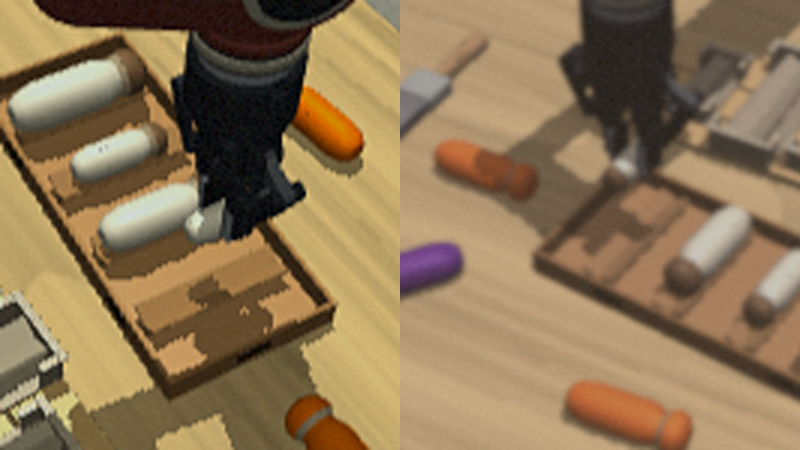

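```bash
python3 -m pendant '[{"dp":[-0.3,-0.1,0],"delta_rot":[0,0,0.1]},{"dp":[-0.6,-0.12,0],"delta_rot":[0,0,0.1]},{"dp":[-0.6,-0.12,0],"delta_rot":[0,0,0.1]},{"dp":[-0.7,-0.12,0],"delta_rot":[0,0,0.1]},{"dp":[-0.7,-0.12,0],"delta_rot":[0,0,0.1]},{"dp":[-0.7,-0.12,0],"delta_rot":[0,0,0.1]},{"dp":[-0.7,-0.12,0],"delta_rot":[0,0,0.1]},{"dp":[-0.6,-0.12,0],"delta_rot":[0,0,0.1]},{"dp":[-0.4,-0.12,0],"delta_rot":[0,0,0.1]},{"dp":[-0.18,-0.1,0],"delta_rot":[0,0,0.1]}]'
python3 -m pendant '[{"dp":[0,0,-0.1],"delta_rot":[0,0,0]},{"dp":[0,0,-0.25],"delta_rot":[0,0,0]},{"dp":[0,0,-0.3],"delta_rot":[0,0,0]},{"dp":[0,0,-0.3],"delta_rot":[0,0,0]},{"dp":[0,0,-0.25],"delta_rot":[0,0,0]},{"dp":[0,0,-0.2],"delta_rot":[0,0,0]},{"dp":[0,0,-0.1],"delta_rot":[0,0,0]},{"dp":[0,0,-0.1],"delta_rot":[0,0,0]},{"dp":[0,0,0],"delta_rot":[0,0,0]},{"dp":[0,0,0],"delta_rot":[0,0,0]}]'
python3 - <<'E'
from h import *
c=eyes.capture("side"); a=cv2.resize(c["frame"][180:330,200:350,::-1],None,fx=3,fy=3,interpolation=2)
c=eyes.capture("scene"); b=cv2.resize(c["frame"][90:240,250:400,::-1],None,fx=3,fy=3,interpolation=2)
cv2.imwrite("pics/p2.png",np.hstack([a[:,:400],b[:,:400]]))
E
```

```text
time_s: 9.25
eef_pos: [0.4412, -0.1427, 0.1023]
tool_rot: [-180.0, 0.1, 1.0]
contact_force: [-0.1, 0.1, -0.1]
opening: 0.0239
grasp_force: 29.5
time_s: 10.25
eef_pos: [0.4437, -0.143, 0.0396]
tool_rot: [180.0, -0.0, 1.0]
contact_force: [-0.3, -0.1, 0.5]
opening: 0.0239
grasp_force: 29.5
```

View pics/p2.png

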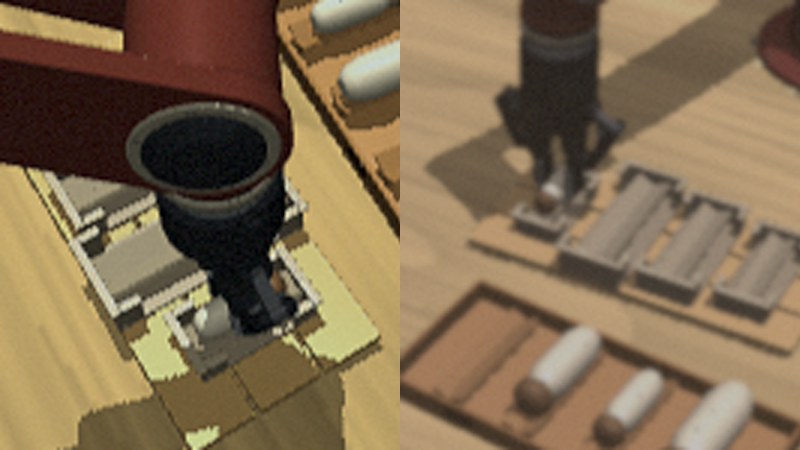

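```bash
python3 -m pendant '[{"dp":[0,0,0],"delta_rot":[0,0,0]},{"dp":[0,0,0],"delta_rot":[0,0,0]},{"dp":[0,0,0],"delta_rot":[0,0,0]},{"dp":[0,0,0],"delta_rot":[0,0,0]},{"dp":[0,0,0],"delta_rot":[0,0,0]},{"dp":[0,0,0.2],"delta_rot":[0,0,0]},{"dp":[0,0,0.4],"delta_rot":[0,0,0]},{"dp":[0,0,0.4],"delta_rot":[0,0,0]},{"dp":[0,0,0.4],"delta_rot":[0,0,0]},{"dp":[0,0,0.3],"delta_rot":[0,0,0]}]' 0.05 30
python3 -c "
from fit import *
run(['side','scene'],{('king','s'):(.447,-.143)})
c=eyes.capture('side');cv2.imwrite('pics/r2.png',cv2.resize(c['frame'][180:330,200:400,::-1],None,fx=3,fy=3))"
```

```text
time_s: 11.35
eef_pos: [0.444, -0.143, 0.1091]
tool_rot: [180.0, -0.1, 1.0]
contact_force: [0.4, -0.3, 0.3]
opening: 0.0451
grasp_force: 0.0
king s ['side', 'scene'] [ 447.8 -138.8] deg 0.3 rms 2.34
king s ['side'] [ 450.2 -135.6] deg -1.9 rms 1.47
king s ['scene'] [ 433.1 -149.3] deg 6.2 rms 0.72
```

View pics/r2.png

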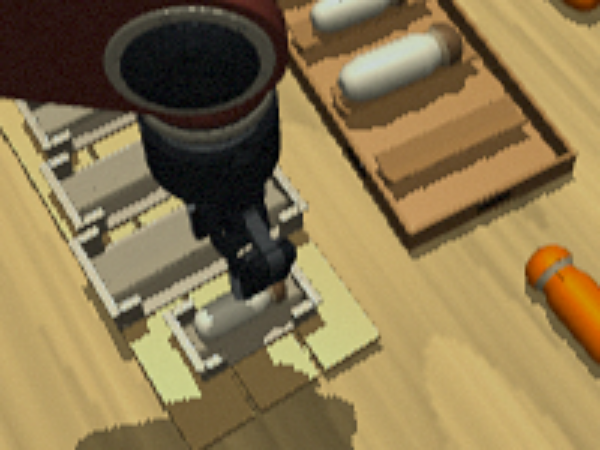

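```bash
python3 -m pendant '[{"dp":[0.3,0.2,0],"delta_rot":[0,0,-0.1]},{"dp":[0.6,0.35,0],"delta_rot":[0,0,-0.1]},{"dp":[0.6,0.35,0],"delta_rot":[0,0,-0.1]},{"dp":[0.6,0.35,0],"delta_rot":[0,0,-0.1]},{"dp":[0.6,0.35,0],"delta_rot":[0,0,-0.1]},{"dp":[0.6,0.35,0],"delta_rot":[0,0,-0.1]},{"dp":[0.6,0.35,0],"delta_rot":[0,0,-0.1]},{"dp":[0.6,0.35,0],"delta_rot":[0,0,-0.1]},{"dp":[0.6,0.26,0],"delta_rot":[0,0,-0.1]},{"dp":[0.19,0.1,0],"delta_rot":[0,0,-0.1]}]' 0.27 30
python3 -m pendant '[{"dp":[0,0,-0.2],"delta_rot":[0,0,0]},{"dp":[0,0,-0.3],"delta_rot":[0,0,0]},{"dp":[0,0,-0.3],"delta_rot":[0,0,0]},{"dp":[0,0,-0.3],"delta_rot":[0,0,0]},{"dp":[0,0,-0.3],"delta_rot":[0,0,0]},{"dp":[0,0,-0.3],"delta_rot":[0,0,0]},{"dp":[0,0,-0.2],"delta_rot":[0,0,0]},{"dp":[0,0,-0.18],"delta_rot":[0,0,0]},{"dp":[0,0,0],"delta_rot":[0,0,0]},{"dp":[0,0,0],"delta_rot":[0,0,0]}]'
python3 -c "
from fit import *
run(['side','scene'],{('king','s'):(.447,-.143)})"
```

```text
time_s: 12.9
eef_pos: [0.6566, -0.0214, 0.107]
tool_rot: [-180.0, -0.0, -3.6]
contact_force: [-0.3, 0.3, 0.9]
opening: 0.0541
grasp_force: 0.0
time_s: 13.9
eef_pos: [0.6553, -0.0224, 0.0242]
tool_rot: [180.0, -0.0, -3.6]
contact_force: [-0.2, -0.8, -0.9]
opening: 0.054
grasp_force: 0.0
king s ['side'] [ 450.3 -134. ] deg 2.8 rms 0.43
king s ['side'] [ 450.3 -134. ] deg 2.8 rms 0.43
```

```bash
python3 -m pendant '[{"dp":[0,0,0],"delta_rot":[0,0,0]},{"dp":[0,0,0],"delta_rot":[0,0,0]},{"dp":[0,0,0],"delta_rot":[0,0,0]},{"dp":[0,0,0],"delta_rot":[0,0,0]},{"dp":[0,0,0],"delta_rot":[0,0,0]},{"dp":[0,0,0],"delta_rot":[0,0,0]},{"dp":[0,0,0],"delta_rot":[0,0,0]},{"dp":[0,0,0],"delta_rot":[0,0,0]},{"dp":[0,0,0],"delta_rot":[0,0,0]},{"dp":[0,0,0],"delta_rot":[0,0,0]}]' -1 30
python3 -m pendant '[{"dp":[0,0,0.1],"delta_rot":[0,0,0]},{"dp":[0,0,0.2],"delta_rot":[0,0,0]},{"dp":[0,0,0.2],"delta_rot":[0,0,0]},{"dp":[0,0,0.3],"delta_rot":[0,0,0]},{"dp":[0,0,0.3],"delta_rot":[0,0,0]},{"dp":[0,0,0.3],"delta_rot":[0,0,0]},{"dp":[0,0,0.3],"delta_rot":[0,0,0]},{"dp":[0,0,0.3],"delta_rot":[0,0,0]},{"dp":[0,0,0.1],"delta_rot":[0,0,0]},{"dp":[0,0,0],"delta_rot":[0,0,0]}]'
```

```text
time_s: 15.4
eef_pos: [0.6553, -0.0222, 0.0244]
tool_rot: [-180.0, -0.0, -3.6]
contact_force: [-0.5, 3.0, 4.0]
opening: 0.0362
grasp_force: 30.5
time_s: 16.4
eef_pos: [0.6557, -0.0225, 0.1094]
tool_rot: [180.0, -0.1, -3.6]
contact_force: [0.6, 0.9, -1.3]
opening: 0.0357
grasp_force: 30.1
```

```bash
python3 -m pendant '[{"dp":[-0.3,0.07,0],"delta_rot":[0,0,0.1]},{"dp":[-0.6,0.07,0],"delta_rot":[0,0,0.1]},{"dp":[-0.6,0.07,0],"delta_rot":[0,0,0.1]},{"dp":[-0.7,0.07,0],"delta_rot":[0,0,0.1]},{"dp":[-0.7,0.07,0],"delta_rot":[0,0,0.1]},{"dp":[-0.7,0.07,0],"delta_rot":[0,0,0.1]},{"dp":[-0.7,0.07,0],"delta_rot":[0,0,0.1]},{"dp":[-0.6,0.07,0],"delta_rot":[0,0,0.1]},{"dp":[-0.4,0.07,0],"delta_rot":[0,0,0.1]},{"dp":[-0.1,0.07,0],"delta_rot":[0,0,0.1]}]'
python3 -m pendant '[{"dp":[0,0,-0.1],"delta_rot":[0,0,0]},{"dp":[0,0,-0.25],"delta_rot":[0,0,0]},{"dp":[0,0,-0.3],"delta_rot":[0,0,0]},{"dp":[0,0,-0.3],"delta_rot":[0,0,0]},{"dp":[0,0,-0.3],"delta_rot":[0,0,0]},{"dp":[0,0,-0.22],"delta_rot":[0,0,0]},{"dp":[0,0,-0.15],"delta_rot":[0,0,0]},{"dp":[0,0,-0.1],"delta_rot":[0,0,0]},{"dp":[0,0,0],"delta_rot":[0,0,0]},{"dp":[0,0,0],"delta_rot":[0,0,0]}]'
python3 - <<'E'
from h import *
c=eyes.capture("side"); a=cv2.resize(c["frame"][180:330,180:330,::-1],None,fx=3,fy=3,interpolation=2)
c=eyes.capture("scene"); b=cv2.resize(c["frame"][90:240,270:420,::-1],None,fx=3,fy=3,interpolation=2)
cv2.imwrite("pics/p3.png",np.hstack([a[:,:400],b[:,:400]]))
E
```

```text
time_s: 17.4
eef_pos: [0.4372, 0.0059, 0.107]
tool_rot: [-180.0, 0.1, 1.0]
contact_force: [0.4, -0.2, -1.6]
opening: 0.036
grasp_force: 30.1
time_s: 18.4
eef_pos: [0.4394, 0.0056, 0.0397]
tool_rot: [180.0, -0.0, 1.0]
contact_force: [1.0, -0.2, -1.7]
opening: 0.0358
grasp_force: 30.0
```

View pics/p3.png

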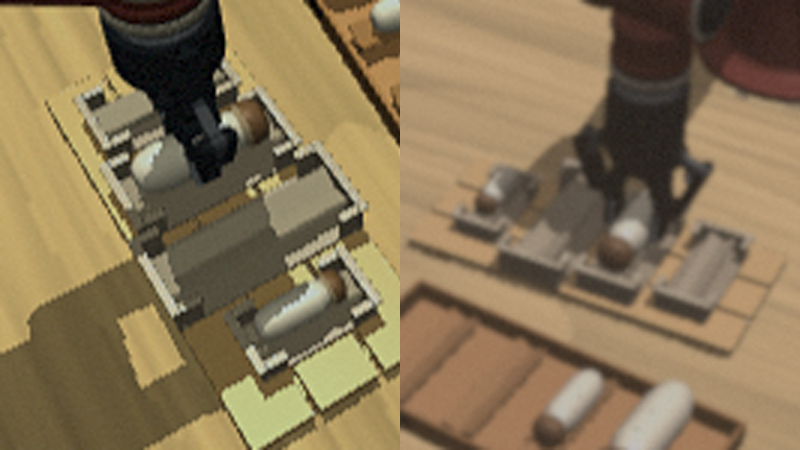

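```bash
python3 -m pendant '[{"dp":[0,0,0],"delta_rot":[0,0,0]},{"dp":[0,0,0],"delta_rot":[0,0,0]},{"dp":[0,0,0],"delta_rot":[0,0,0]},{"dp":[0,0,0],"delta_rot":[0,0,0]},{"dp":[0,0,0],"delta_rot":[0,0,0]},{"dp":[0,0,0.2],"delta_rot":[0,0,0]},{"dp":[0,0,0.4],"delta_rot":[0,0,0]},{"dp":[0,0,0.4],"delta_rot":[0,0,0]},{"dp":[0,0,0.4],"delta_rot":[0,0,0]},{"dp":[0,0,0.3],"delta_rot":[0,0,0]}]' 0.27 30
python3 -m pendant '[{"dp":[0.3,0.1,0],"delta_rot":[0,0,-0.1]},{"dp":[0.6,0.12,0],"delta_rot":[0,0,-0.1]},{"dp":[0.6,0.12,0],"delta_rot":[0,0,-0.1]},{"dp":[0.7,0.12,0],"delta_rot":[0,0,-0.1]},{"dp":[0.7,0.12,0],"delta_rot":[0,0,-0.1]},{"dp":[0.7,0.12,0],"delta_rot":[0,0,-0.1]},{"dp":[0.7,0.12,0],"delta_rot":[0,0,-0.1]},{"dp":[0.6,0.12,0],"delta_rot":[0,0,-0.1]},{"dp":[0.5,0.1,0],"delta_rot":[0,0,-0.1]},{"dp":[0.22,0.1,0],"delta_rot":[0,0,-0.1]}]' 0.13 30
python3 -m pendant '[{"dp":[0,0,-0.2],"delta_rot":[0,0,0]},{"dp":[0,0,-0.3],"delta_rot":[0,0,0]},{"dp":[0,0,-0.3],"delta_rot":[0,0,0]},{"dp":[0,0,-0.3],"delta_rot":[0,0,0]},{"dp":[0,0,-0.3],"delta_rot":[0,0,0]},{"dp":[0,0,-0.3],"delta_rot":[0,0,0]},{"dp":[0,0,-0.2],"delta_rot":[0,0,0]},{"dp":[0,0,-0.2],"delta_rot":[0,0,0]},{"dp":[0,0,0],"delta_rot":[0,0,0]},{"dp":[0,0,0],"delta_rot":[0,0,0]}]'
python3 -c "
from fit import *
D['l']=(.108,.037,.049,.124,.051,.029);D['s']=(.068,.025,.042,.084,.039,.024)
run(['side','scene'],{('king','s'):(.447,-.139),('king','l'):(.447,.01)})"
```

```text
time_s: 19.5
eef_pos: [0.4396, 0.0055, 0.1091]
tool_rot: [180.0, -0.1, 1.0]
contact_force: [0.3, 0.6, -0.2]
opening: 0.0543
grasp_force: 0.0
time_s: 20.5
eef_pos: [0.6652, 0.0513, 0.1075]
tool_rot: [-180.0, -0.0, -3.6]
contact_force: [-0.4, 0.5, 0.3]
opening: 0.0483
grasp_force: 0.0
time_s: 21.5
eef_pos: [0.6641, 0.0512, 0.0234]
tool_rot: [-180.0, -0.0, -3.6]
contact_force: [0.7, 0.5, 0.1]
opening: 0.0482
grasp_force: 0.0
king s ['side'] [ 447.7 -140.8] deg 1.5 rms 0.54
king s ['side'] [ 447.7 -140.8] deg 1.5 rms 0.54
king l ['side', 'scene'] [447.5   6.8] deg 2.8 rms 3.8
king l ['side'] [447.7   6.3] deg 1.7 rms 0.42
king l ['scene'] [431.5  11.4] deg 15.9 rms 4.54
```

```bash
python3 -m pendant '[{"dp":[0,0,0],"delta_rot":[0,0,0]},{"dp":[0,0,0],"delta_rot":[0,0,0]},{"dp":[0,0,0],"delta_rot":[0,0,0]},{"dp":[0,0,0],"delta_rot":[0,0,0]},{"dp":[0,0,0],"delta_rot":[0,0,0]},{"dp":[0,0,0],"delta_rot":[0,0,0]},{"dp":[0,0,0],"delta_rot":[0,0,0]},{"dp":[0,0,0],"delta_rot":[0,0,0]},{"dp":[0,0,0],"delta_rot":[0,0,0]},{"dp":[0,0,0],"delta_rot":[0,0,0]}]' -1 30
python3 -m pendant '[{"dp":[0,0,0.1],"delta_rot":[0,0,0]},{"dp":[0,0,0.2],"delta_rot":[0,0,0]},{"dp":[0,0,0.2],"delta_rot":[0,0,0]},{"dp":[0,0,0.3],"delta_rot":[0,0,0]},{"dp":[0,0,0.3],"delta_rot":[0,0,0]},{"dp":[0,0,0.3],"delta_rot":[0,0,0]},{"dp":[0,0,0.3],"delta_rot":[0,0,0]},{"dp":[0,0,0.3],"delta_rot":[0,0,0]},{"dp":[0,0,0.1],"delta_rot":[0,0,0]},{"dp":[0,0,0],"delta_rot":[0,0,0]}]'
```

```text
time_s: 23.0
eef_pos: [0.6641, 0.0514, 0.0236]
tool_rot: [-180.0, -0.0, -3.6]
contact_force: [0.1, 1.5, 3.6]
opening: 0.0297
grasp_force: 29.9
time_s: 24.0
eef_pos: [0.6645, 0.0512, 0.1086]
tool_rot: [-180.0, -0.1, -3.6]
contact_force: [-0.2, 0.1, 0.1]
opening: 0.0299
grasp_force: 29.7
```

```bash
python3 -m pendant '[{"dp":[-0.3,0.07,0],"delta_rot":[0,0,0.1]},{"dp":[-0.6,0.07,0],"delta_rot":[0,0,0.1]},{"dp":[-0.7,0.07,0],"delta_rot":[0,0,0.1]},{"dp":[-0.7,0.07,0],"delta_rot":[0,0,0.1]},{"dp":[-0.7,0.07,0],"delta_rot":[0,0,0.1]},{"dp":[-0.7,0.07,0],"delta_rot":[0,0,0.1]},{"dp":[-0.7,0.07,0],"delta_rot":[0,0,0.1]},{"dp":[-0.6,0.07,0],"delta_rot":[0,0,0.1]},{"dp":[-0.5,0.07,0],"delta_rot":[0,0,0.1]},{"dp":[-0.16,0.09,0],"delta_rot":[0,0,0.1]}]'
python3 -m pendant '[{"dp":[0,0,-0.1],"delta_rot":[0,0,0]},{"dp":[0,0,-0.25],"delta_rot":[0,0,0]},{"dp":[0,0,-0.3],"delta_rot":[0,0,0]},{"dp":[0,0,-0.3],"delta_rot":[0,0,0]},{"dp":[0,0,-0.3],"delta_rot":[0,0,0]},{"dp":[0,0,-0.22],"delta_rot":[0,0,0]},{"dp":[0,0,-0.15],"delta_rot":[0,0,0]},{"dp":[0,0,-0.1],"delta_rot":[0,0,0]},{"dp":[0,0,0],"delta_rot":[0,0,0]},{"dp":[0,0,0],"delta_rot":[0,0,0]}]'
python3 - <<'E'
from h import *
c=eyes.capture("side"); a=cv2.resize(c["frame"][160:310,180:330,::-1],None,fx=3,fy=3,interpolation=2)
c=eyes.capture("scene"); b=cv2.resize(c["frame"][90:240,280:430,::-1],None,fx=3,fy=3,interpolation=2)
cv2.imwrite("pics/p4.png",np.hstack([a[:,:400],b[:,:400]]))
E
```

```text
time_s: 25.0
eef_pos: [0.4354, 0.0802, 0.1061]
tool_rot: [-180.0, 0.1, 1.0]
contact_force: [0.3, 0.7, -0.1]
opening: 0.0299
grasp_force: 29.7
time_s: 26.0
eef_pos: [0.4379, 0.0801, 0.0388]
tool_rot: [-180.0, -0.1, 1.0]
contact_force: [-1.3, -0.3, 0.1]
opening: 0.0298
grasp_force: 29.6
```

View pics/p4.png

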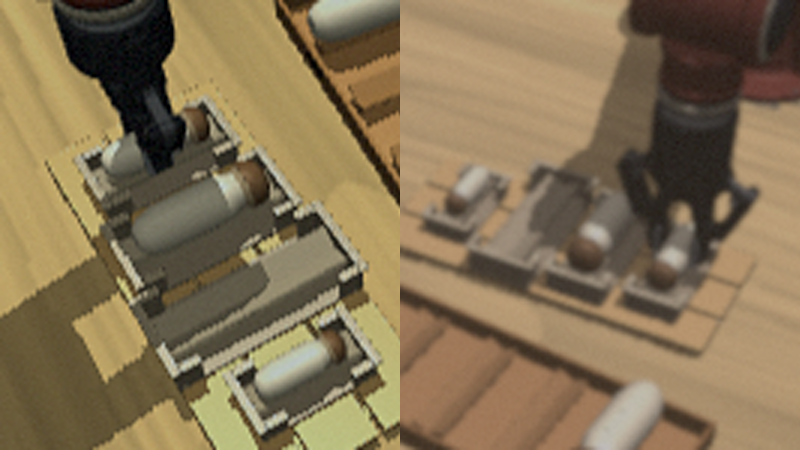

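```bash
python3 -m pendant '[{"dp":[0,0,0],"delta_rot":[0,0,0]},{"dp":[0,0,0],"delta_rot":[0,0,0]},{"dp":[0,0,0],"delta_rot":[0,0,0]},{"dp":[0,0,0],"delta_rot":[0,0,0]},{"dp":[0,0,0],"delta_rot":[0,0,0]},{"dp":[0,0,0.2],"delta_rot":[0,0,0]},{"dp":[0,0,0.4],"delta_rot":[0,0,0]},{"dp":[0,0,0.4],"delta_rot":[0,0,0]},{"dp":[0,0,0.4],"delta_rot":[0,0,0]},{"dp":[0,0,0.3],"delta_rot":[0,0,0]}]' 0.13 30
python3 -m pendant '[{"dp":[0.3,0.1,0],"delta_rot":[0,0,-0.1]},{"dp":[0.6,0.12,0],"delta_rot":[0,0,-0.1]},{"dp":[0.7,0.12,0],"delta_rot":[0,0,-0.1]},{"dp":[0.7,0.12,0],"delta_rot":[0,0,-0.1]},{"dp":[0.7,0.12,0],"delta_rot":[0,0,-0.1]},{"dp":[0.7,0.12,0],"delta_rot":[0,0,-0.1]},{"dp":[0.7,0.12,0],"delta_rot":[0,0,-0.1]},{"dp":[0.6,0.12,0],"delta_rot":[0,0,-0.1]},{"dp":[0.5,0.1,0],"delta_rot":[0,0,-0.1]},{"dp":[0.22,0.1,0],"delta_rot":[0,0,-0.1]}]' 0.46 30
python3 -m pendant '[{"dp":[0,0,-0.2],"delta_rot":[0,0,0]},{"dp":[0,0,-0.3],"delta_rot":[0,0,0]},{"dp":[0,0,-0.3],"delta_rot":[0,0,0]},{"dp":[0,0,-0.3],"delta_rot":[0,0,0]},{"dp":[0,0,-0.3],"delta_rot":[0,0,0]},{"dp":[0,0,-0.3],"delta_rot":[0,0,0]},{"dp":[0,0,-0.2],"delta_rot":[0,0,0]},{"dp":[0,0,-0.15],"delta_rot":[0,0,0]},{"dp":[0,0,0],"delta_rot":[0,0,0]},{"dp":[0,0,0],"delta_rot":[0,0,0]}]'
python3 -m pendant '[{"dp":[0,0,0],"delta_rot":[0,0,0]},{"dp":[0,0,0],"delta_rot":[0,0,0]},{"dp":[0,0,0],"delta_rot":[0,0,0]},{"dp":[0,0,0],"delta_rot":[0,0,0]},{"dp":[0,0,0],"delta_rot":[0,0,0]},{"dp":[0,0,0],"delta_rot":[0,0,0]},{"dp":[0,0,0],"delta_rot":[0,0,0]},{"dp":[0,0,0],"delta_rot":[0,0,0]},{"dp":[0,0,0],"delta_rot":[0,0,0]},{"dp":[0,0,0],"delta_rot":[0,0,0]}]' -1 40
```

```text
time_s: 27.1
eef_pos: [0.438, 0.08, 0.1083]
tool_rot: [-180.0, -0.1, 1.0]
contact_force: [0.9, -0.1, -0.6]
opening: 0.0482
grasp_force: 0.0
time_s: 28.1
eef_pos: [0.6677, 0.1257, 0.1067]
tool_rot: [-180.0, -0.0, -3.7]
contact_force: [1.0, -0.7, -0.3]
opening: 0.0624
grasp_force: 0.0
time_s: 29.1
eef_pos: [0.6666, 0.1256, 0.0248]
tool_rot: [-180.0, -0.0, -3.6]
contact_force: [0.6, 0.3, 0.3]
opening: 0.0625
grasp_force: 0.0
time_s: 30.1
eef_pos: [0.6671, 0.1255, 0.0257]
tool_rot: [-180.0, -0.1, -3.6]
contact_force: [-0.7, 0.1, 5.2]
opening: 0.0417
grasp_force: 41.1
```

```bash
python3 -m pendant '[{"dp":[0,0,0.1],"delta_rot":[0,0,0]},{"dp":[0,0,0.2],"delta_rot":[0,0,0]},{"dp":[0,0,0.2],"delta_rot":[0,0,0]},{"dp":[0,0,0.3],"delta_rot":[0,0,0]},{"dp":[0,0,0.3],"delta_rot":[0,0,0]},{"dp":[0,0,0.3],"delta_rot":[0,0,0]},{"dp":[0,0,0.3],"delta_rot":[0,0,0]},{"dp":[0,0,0.3],"delta_rot":[0,0,0]},{"dp":[0,0,0.1],"delta_rot":[0,0,0]},{"dp":[0,0,0],"delta_rot":[0,0,0]}]'
python3 -m pendant '[{"dp":[-0.1,-0.4,0],"delta_rot":[0,0,0.1]},{"dp":[-0.2,-0.6,0],"delta_rot":[0,0,0.1]},{"dp":[-0.2,-0.6,0],"delta_rot":[0,0,0.1]},{"dp":[-0.2,-0.6,0],"delta_rot":[0,0,0.1]},{"dp":[-0.2,-0.6,0],"delta_rot":[0,0,0.1]},{"dp":[-0.2,-0.6,0],"delta_rot":[0,0,0.1]},{"dp":[-0.3,-0.6,0],"delta_rot":[0,0,0.1]},{"dp":[-0.4,-0.5,0],"delta_rot":[0,0,0.1]},{"dp":[-0.4,-0.25,0],"delta_rot":[0,0,0.1]},{"dp":[-0.5,-0.1,0],"delta_rot":[0,0,0.1]}]'
python3 -m pendant '[{"dp":[-0.6,0,0],"delta_rot":[0,0,0]},{"dp":[-0.6,0,0],"delta_rot":[0,0,0]},{"dp":[-0.6,0,0],"delta_rot":[0,0,0]},{"dp":[-0.5,0,0],"delta_rot":[0,0,0]},{"dp":[-0.4,0,0],"delta_rot":[0,0,0]},{"dp":[-0.29,0,0],"delta_rot":[0,0,0]},{"dp":[0,0,0],"delta_rot":[0,0,0]},{"dp":[0,0,0],"delta_rot":[0,0,0]},{"dp":[0,0,0],"delta_rot":[0,0,0]},{"dp":[0,0,0],"delta_rot":[0,0,0]}]'
```

```text
time_s: 31.1
eef_pos: [0.6669, 0.1257, 0.1098]
tool_rot: [-180.0, -0.1, -3.6]
contact_force: [0.6, 0.7, -1.6]
opening: 0.0416
grasp_force: 40.7
time_s: 32.1
eef_pos: [0.5573, -0.0695, 0.1077]
tool_rot: [-180.0, 0.1, 0.9]
contact_force: [-1.0, 0.1, -1.0]
opening: 0.0419
grasp_force: 40.8
time_s: 33.1
eef_pos: [0.4391, -0.0684, 0.1085]
tool_rot: [-180.0, 0.0, 1.0]
contact_force: [0.8, 0.0, -1.7]
opening: 0.0419
grasp_force: 40.8
```

```bash
python3 -m pendant '[{"dp":[0,0,-0.1],"delta_rot":[0,0,0]},{"dp":[0,0,-0.25],"delta_rot":[0,0,0]},{"dp":[0,0,-0.3],"delta_rot":[0,0,0]},{"dp":[0,0,-0.3],"delta_rot":[0,0,0]},{"dp":[0,0,-0.3],"delta_rot":[0,0,0]},{"dp":[0,0,-0.22],"delta_rot":[0,0,0]},{"dp":[0,0,-0.15],"delta_rot":[0,0,0]},{"dp":[0,0,-0.1],"delta_rot":[0,0,0]},{"dp":[0,0,0],"delta_rot":[0,0,0]},{"dp":[0,0,0],"delta_rot":[0,0,0]}]'
python3 - <<'E'
from h import *
c=eyes.capture("side"); a=cv2.resize(c["frame"][160:310,180:330,::-1],None,fx=3,fy=3,interpolation=2)
c=eyes.capture("scene"); b=cv2.resize(c["frame"][90:240,270:420,::-1],None,fx=3,fy=3,interpolation=2)
cv2.imwrite("pics/p5.png",np.hstack([a[:,:400],b[:,:400]]))
E
```

```text
time_s: 34.1
eef_pos: [0.4391, -0.0686, 0.04]
tool_rot: [180.0, -0.1, 1.0]
contact_force: [-0.4, 0.3, -0.9]
opening: 0.0418
grasp_force: 40.7
```

View pics/p5.png

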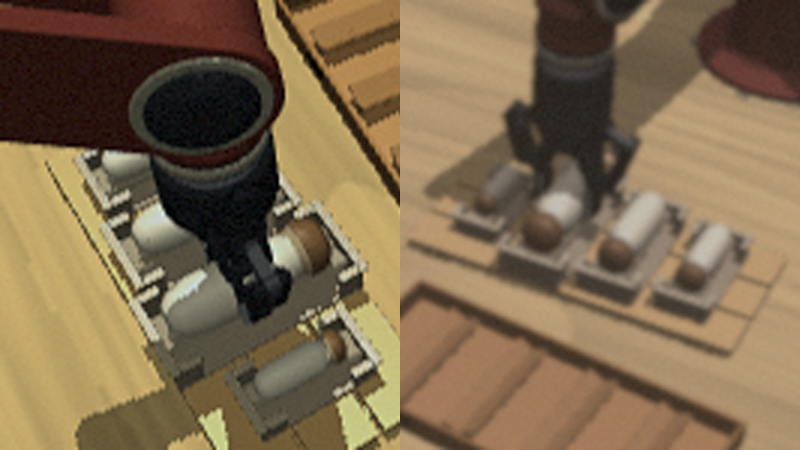

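king_xl sits between the end walls of boat_xl and the other three are seated. I'll release, rise and check all four.

```bash
python3 -m pendant '[{"dp":[0,0,0],"delta_rot":[0,0,0]},{"dp":[0,0,0],"delta_rot":[0,0,0]},{"dp":[0,0,0],"delta_rot":[0,0,0]},{"dp":[0,0,0],"delta_rot":[0,0,0]},{"dp":[0,0,0],"delta_rot":[0,0,0]},{"dp":[0,0,0.2],"delta_rot":[0,0,0]},{"dp":[0,0,0.4],"delta_rot":[0,0,0]},{"dp":[0,0,0.4],"delta_rot":[0,0,0]},{"dp":[0,0,0.4],"delta_rot":[0,0,0]},{"dp":[0,0,0.3],"delta_rot":[0,0,0]}]' 0.32 30
python3 -m pendant '[{"dp":[0,0,0.6],"delta_rot":[0,0,0]},{"dp":[0,0,0.7],"delta_rot":[0,0,0]},{"dp":[0,0,0.7],"delta_rot":[0,0,0]},{"dp":[0,0,0.7],"delta_rot":[0,0,0]},{"dp":[0,0,0.7],"delta_rot":[0,0,0]},{"dp":[0,0,0.7],"delta_rot":[0,0,0]},{"dp":[0,0,0.7],"delta_rot":[0,0,0]},{"dp":[0,0,0.7],"delta_rot":[0,0,0]},{"dp":[0,0,0.4],"delta_rot":[0,0,0]},{"dp":[0,0,0],"delta_rot":[0,0,0]}]'
python3 -c "
from fit import *
for k in D: d=list(D[k]); d[2]+=.014; D[k]=tuple(d)
g={('king',k[1]):v for k,v in G.items() if k[0]=='boat'}
run(['side','scene','wrist'],g)
c=eyes.capture('wrist');cv2.imwrite('pics/f.png',c['frame'][:,:,::-1])
print([(r['confidence'],onz(c2,r['at'],z)) for n,z in (('brush',.01),('tape_roll',.03)) for c2 in [eyes.capture('scene')] for r in eyes.silhouettes(c2,n)[:1]])"
```

```text
time_s: 35.2
eef_pos: [0.4392, -0.0686, 0.1095]
tool_rot: [180.0, -0.1, 1.0]
contact_force: [-0.0, 1.5, -0.1]
opening: 0.0564
grasp_force: 0.0
time_s: 36.2
eef_pos: [0.4395, -0.0687, 0.3467]
tool_rot: [179.9, -0.3, 1.0]
contact_force: [-0.0, 0.0, 0.2]
opening: 0.056
grasp_force: 0.0
king s ['side', 'scene', 'wrist'] [ 446.  -142.2] deg 2.4 rms 1.03
king s ['side'] [ 447.7 -140.6] deg 1.6 rms 0.54
king s ['scene'] [ 447.4 -142.2] deg 9.9 rms 1.23
king s ['wrist'] [ 445.  -142.9] deg 1.6 rms 0.64
king m ['side', 'scene', 'wrist'] [443.9  79. ] deg 2.3 rms 1.28
king m ['side'] [445.1  80.6] deg 1.3 rms 0.61
king m ['scene'] [446.   79.6] deg 10.1 rms 1.87
king m ['wrist'] [443.3  78.7] deg 1.5 rms 0.59
king l ['side', 'scene', 'wrist'] [446.4   5.9] deg 1.9 rms 0.82
king l ['side'] [447.5   7. ] deg 0.6 rms 0.54
king l ['scene'] [449.    6.6] deg 2.7 rms 0.98
king l ['wrist'] [445.7   5.8] deg 2.0 rms 0.48
king xl ['side', 'scene', 'wrist'] [446.7 -68.4] deg 1.3 rms 1.01
king xl ['side'] [448.1 -66.9] deg 2.4 rms 0.92
king xl ['scene'] [449.4 -66.3] deg 2.2 rms 0.71
king xl ['wrist'] [445.7 -68.8] deg 0.8 rms 0.72
[(0.74, array([ 0.59781434, -0.38673195,  0.01      ])), (0.64, array([0.47154381, 0.36980567, 0.03      ]))]
```

View pics/f.png

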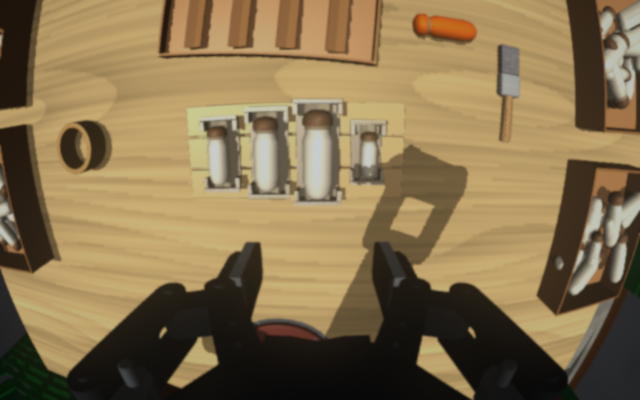

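All four lie centred and level in their own boats, at image columns of about 218 (m), 265 (l), 317 (xl) and 368 (s). The brush and the tape roll have not moved.

```bash
python3 -c "
from bench import manip
print(manip.job_done())"
```

```text
the job is handed in; nothing more can be done
None
```

The job is handed in: each of the four mushrooms was set down gently in the boat of its own size, measured at about 2 mm or less from the boat's centre and 2.5° or less from its axis. The brush and tape roll did not move, and the arm finished clear at about 36 s of the 96 s allowed; the hand-in call gave no verdict.

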